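Swap the odd bucket of a swing-out centrifuge rotor

TASK

One of the four swing-out buckets in the open centrifuge is of the wrong kind: a square one hangs opposite a round one, so the rotor would run out of balance. Lift it off, stand it upright in the empty cell of the grey divided crate, and hang the loose round bucket on the two pins it leaves, seated fully down on both so that it hangs straight; push the rotor round by its webs first if the lid is in the way. Leave the other buckets hanging or standing where they are, knock nothing over, and leave the rotor at rest.

Things in the scene. Friction and masses are not known exactly. Their poses are not given: they have to be found in the camera images.
- rotor: cross-shaped cast rotor in the centrifuge's bowl. Origin on its upright axis at pin height (165 mm over the worktop), z up. Turns endlessly both ways, drag about 0.12 N m, stays where left. Four bays at its +x, +y, -x, -y, centred 85 mm from the axis, each 76 mm wide. Arms and yokes reach 1 to 10 mm above the pins; hub nut 30 mm thick, top 18 mm above the pins
- web (a point): on the rotor: middle of the top edge of one of four like upright webs, which stand on the four diagonals (45, 135, 225, 315 deg in the rotor's frame), 9 mm thick, 62 to 118 mm from the axis, top 34 mm above the pins, foot 1 to 7 mm above them. A sideways push on a web with the closed fingers turns the rotor
- centrifuge: white centrifuge housing, fixed, 360 (x) x 346 (y) mm, deck 190 mm high. Origin: bowl axis at worktop height; control panel faces -x. Bowl inner radius 158 mm, floor 49 mm up, seal 3 mm proud. The fixed open lid (336 mm wide) leans forward from the rear edge to x = +125 mm, z = 540 mm, over the rear of the bowl: bays at the rear cannot be reached from above, so turn the rotor
- bay_0 (a point): middle point between the two pins of the rotor's +x bay, where the square bucket hangs at the start and the loose round one must hang at the end. In each bay two fixed steel pins, 7 mm thick, point at each other along the tangent (rounded tips 50 mm apart). A hung bucket has its +y or -y along the pins, its rim 30 mm above them
- square_odd: square bucket, outside 44 x 44 mm, aluminium, 100 mm high, open top, wall 3 mm, 0.2 kg; origin centre of underside, z up. An ear on its +y and -y side (68 mm over both) has a groove open downwards for a pin. Grip near the rim across x (44 mm). At the start it hangs in the rotor (bay_0) among three round ones
- round_spare: round bucket, outside diameter 44 mm, aluminium, 100 mm high, open top, wall 3 mm, 0.2 kg; origin centre of underside, z up. An ear on its +y and -y side (68 mm over both) has a groove open downwards for a pin. Grip near the rim across x (44 mm). At the start it stands loose on the worktop, right of the centrifuge, near the front edge
- round_spare_seat (a point): on the loose round bucket's centre line, 70 mm above its underside, level with the seated pins' axis; coincides with bay_0 (within 4 mm) when hung. All buckets' ears are alike: 41 to 83 mm above the underside, groove 10 mm wide, its mouth flared to about 22 mm and 29 mm below the seat axis, so lower it onto the pins from 35 mm above
- crate: grey open crate, fixed, 174 x 174 mm, 51 mm high, wall and floor 4 mm, divided by two 4 mm walls into 2 x 2 cells about 81 mm wide. Origin: centre of its underside. A bucket (68 x 44 mm over the ears) must stand square to the walls
- free_cell (a point): middle of the floor of the crate's empty cell (at -42, -42 mm in the crate's frame, 4 mm up)
- round_1: round bucket, outside diameter 44 mm, the same as round_spare; hangs in the rotor's +y bay and stays there
- bay_1 (a point): middle point between the two pins of the rotor's +y bay
- round_2: round bucket, outside diameter 44 mm, the same as round_spare; hangs in the rotor's -x bay and stays there
- bay_2 (a point): middle point between the two pins of the rotor's -x bay
- round_3: round bucket, outside diameter 44 mm, the same as round_spare; hangs in the rotor's -y bay and stays there
- bay_3 (a point): middle point between the two pins of the rotor's -y bay
- square_1: square bucket, outside 44 x 44 mm, the same as square_odd; stands in the crate's +x +y cell and stays there (rim 104 mm above the worktop)
- square_2: square bucket, outside 44 x 44 mm, the same as square_odd; stands in the crate's -x +y cell and stays there (rim 104 mm above the worktop)
- square_3: square bucket, outside 44 x 44 mm, the same as square_odd; stands in the crate's +x -y cell and stays there (rim 104 mm above the worktop)
- dropper: bystander: brown dropper bottle, 29 mm thick, 79 mm high; origin centre of underside
- reagent: bystander: brown reagent bottle, 60 mm thick, 120 mm high; origin centre of underside
- timer: bystander: small white kitchen-type timer with a dial knob, 54 x 66 x 40 mm; origin centre of underside
- marker: bystander: marker pen lying on the worktop, 132 mm long, 12 mm thick; origin under its middle

How it is judged:
At the end, for the whole second after the job is handed in: Loose round bucket hung on both bay_0 pins (seat within 6 mm of bay_0, y axis within 0.12 rad of the pins, tilt under 0.25 rad); square_odd on the floor of the free cell (within 22 mm, 9 mm high, 0.1 rad); other round buckets still seated in their bays (within 6 mm); moved buckets and rotor at rest (distance between round_spare_seat and bay_0 below 0.006 m and angle between the y axis of round_spare and the y axis of rotor, either way round below 0.12 rad and angle between round_spare's own z axis and vertical below 0.25 rad and linear speed of each of round_spare, square_odd below 0.02 m/s and horizontal distance between square_odd and free_cell below 0.022 m and z of square_odd in the frame of crate below 0.009 m and angle between square_odd's own z axis and vertical below 0.1 rad and angular speed of rotor below 0.05 rad/s and distance between round_1 and bay_1 between 0.064 and 0.076 m and distance between round_2 and bay_2 between 0.064 and 0.076 m and distance between round_3 and bay_3 between 0.064 and 0.076 m); the robot touches nothing.
It fails at once if one of the other three hung round buckets is lifted off its pins (more than 15 mm) (distance between round_1 and bay_1 below 0.055 m or distance between round_1 and bay_1 above 0.085 m or distance between round_2 and bay_2 below 0.055 m or distance between round_2 and bay_2 above 0.085 m or distance between round_3 and bay_3 below 0.055 m or distance between round_3 and bay_3 above 0.085 m).
It fails at once if one of the three square buckets in the crate is moved more than 30 mm or tipped (distance of any of square_1, square_2, square_3 from where it was at the start of the episode above 0.03 m or angle between any of square_1, square_2, square_3's own z axis and vertical above 0.6 rad).
It fails at once if the square or the loose round bucket is tipped over (beyond about 60 degrees) (angle between any of square_odd, round_spare's own z axis and vertical above 1.05 rad).
It fails at once if the dropper bottle, reagent bottle, timer or marker is shoved more than 40 mm, or a bottle is knocked over (distance of any of dropper, reagent, timer, marker from where it was at the start of the episode above 0.04 m or angle between any of dropper, reagent's own z axis and vertical above 0.7 rad).
It also fails if it takes over 72 s, if anything falls off the work surface, if the arm or the gripper's body presses on something with over 40 N, if the wrist force passes 120 N, or if a joint passes its speed limit or range.

ROBOT

A 7-joint arm with a two-finger parallel gripper is mounted at the origin on a cart in front of the work surface, level with it; the furniture and walls round the work are solid. World frame = base frame: x ahead of the robot, y to its left, z up, the work surface at z = 0. Lengths are in m, angles in rad, forces in N, time in s.
With the tool pointing down it reaches from about 0.425 to 0.925 m from the base axis. Payload 6.8 kg.
Tool frame: the origin (TCP) lies midway between the tips of the shut fingers; the grasp point (between the pads) lies 19 mm behind it (grip_point_offset is the distance from the TCP to the grasp point, in m); z points along the fingers, y is the line along which they close (so a half turn about z gives the same grasp; the last joint's range is limited). The gripper opens to 88 mm and grips with 3 to 60 N. Pads are 20 mm wide; open, the fingers measure 115 mm over their backs; the gripper's body (75 mm by 178 mm) begins 61 mm behind the grasp point.
Start: joints at [1.112, 0.477, 0.022, 1.555, -0.011, 1.109, -0.083], TCP at [0.232, -0.634, 0.223] pointing down, gripper open.
Joint ranges: [-2.96, 2.96], [-0.34, 2.1], [-1.41, 1.46], [0.24, 2.44], [-1.37, 4.51], [0.17, 1.92], [-2.96, 2.96]. Speed limits (rad/s): [2.39, 2.39, 3.14, 3.14, 3.14, 3.14, 3.14].

INTERFACE

Orientations are given as a unit quaternion [x, y, z, w].
In Python, from cell import get_obs, grab_frame, close_job, cut_out, pinpoint, grip_point_offset gives the robot as it stands.
- The arm moves only by the tool move_arm, never from a script. Its argument "steps" is a list of rows, each an object with "slide": the shift along the world's x, y, z in m, a list of three; "twist": the turn, a rotation vector about the world's x, y, z in degrees, a list of three. A call has 1 to 10 rows; each row is the pose to reach, as a shift and turn from the pose commanded when the call began; what a row does not reach only later rows make up. A row lasts 1/12 s, in which the tool goes at most 41.7 mm and 7.16 degrees, less where a joint would pass 70% of its speed; a pose out of reach is approached as far as the arm can. A call with a gripper value outside its range is refused whole. "jaw" is the closure, from 0 (fully open) to 1 (shut), set as the call begins (left out, the last holds). The fingers move at their own pace and stop on an object; the grip force is fixed at half the most. Time passes only in rows, so rows that repeat a pose let the fingers close. It gives the time, the measured TCP pose, the force, the opening and the grip force at its end, in the units of the state.
- get_obs(): the state, without advancing time (a new reading comes with each control period).
- grab_frame(name): name is "side" or "top" or "wrist"; returns a dict with "pixels" (420x560x3 uint8, red, green, blue), "depth" (420x560 float32, m along the optical axis (not along the pixel's ray), 0 where there is no reading), "K" (3x3 intrinsics, pixels), "pose" (4x4, takes a point from camera to world coordinates); the wrist camera has in their place "tool_from_camera" (4x4, takes a point from camera to tool coordinates, whose origin is the TCP and whose axes are the flange's). Camera axes: x right, y down, z forward; pixel columns grow to the right and rows downward; lengths in m; the calibration is good to about 2 mm. A picture is of the moment at which its call begins: read the wrist's pose just before it.
- close_job(): hands the job in; it is judged then, once.
Trained networks look in the newest picture that a camera, given by its name, has taken for a name from the list of things; names that differ only in an ending like _2 or _b are one class to them, and where a whole thing is asked for, a point or a joint stands for the part that bears it (a point fixed in the world has none). Each returns a list of dicts, best first, with "confidence" (0 to 1); they miss things now and then, are a little off and sometimes report something else, mostly with a low value. They report only what shows in the picture. A call takes as long as a camera call.
- cut_out(name, camera): "pixels" (420x560 bool, what is visible of it) and "xy" ([column, row] in pixels, amid what is visible of it).
- pinpoint(name, camera): "xy" ([column, row] in pixels: a listed point, or the origin of a listed thing).
The state is a dict: "time_s": time; "qpos": joint angles; "qvel": joint speeds; "tau": joint torques, N m; "ee_pos": TCP position; "tool_rot": TCP orientation; "wrist_force": force on the tool from outside, world axes, zero at the start; "moment": the same for the moment, N m; "gripper_width": finger opening in m; "finger_force": force on a finger pad.
Only numpy, scipy, OpenCV 4.12 (cv2) and the standard library are available. Lean on these libraries where they do the work, as an engineer would, in place of code of your own. Each camera call takes 0.05 s, during which the arm holds its last target. There are 200 camera calls.

## Working session

There is one attempt and no reset: what is moved stays moved. The work goes in short steps, Python scripts to look and compute and a tool call to move; the robot and the scene stay as the last step left them, time stands still between calls to the robot, and variables do not carry over. Pictures are saved under pics/ and viewed, at most 14 in all, crops included, and the job is handed in when it is done.

Besides the shell and the picture viewer there is one more tool, called after "Call:" as name(argument=value, ...), one argument or row to a line, values as JSON. move_arm: Moves the arm, as the interface text tells. Its arguments: {"type":"object","properties":{"steps":{"type":"array","items":{"type":"object","properties":{"slide":{"type":"array","items":{"type":"number"}},"twist":{"type":"array","items":{"type":"number"}}}}},"jaw":{"type":"number"}},"required":["steps"]}

```bash
ls; mkdir -p pics
cat > h.py <<'E'
from cell import *
import numpy as np, cv2
from scipy.spatial.transform import Rotation as R
def frame(n):
    o=get_obs(); f=grab_frame(n)
    if 'pose' not in f:
        T=np.eye(4);T[:3,:3]=R.from_quat(o['tool_rot']).as_matrix();T[:3,3]=o['ee_pos']
        f['pose']=T@f['tool_from_camera']
    return f
def ray(f,xy):
    d=np.linalg.inv(f['K'])@[xy[0],xy[1],1.]
    return f['pose'][:3,3],f['pose'][:3,:3]@d
def atz(f,xy,z):
    o,d=ray(f,xy); return o+d*(z-o[2])/d[2]
def cloud(f):
    v,u=np.mgrid[:420,:560]; d=f['depth']
    p=np.stack([u,v,np.ones_like(u)],-1)@np.linalg.inv(f['K']).T*d[...,None]
    p=p@f['pose'][:3,:3].T+f['pose'][:3,3]; p[d==0]=np.nan
    return p
def save(f,n,box=None,s=1):
    im=f['pixels'][...,::-1]
    if box: im=im[box[1]:box[3],box[0]:box[2]]
    cv2.imwrite('pics/'+n+'.png',cv2.resize(im,None,fx=s,fy=s,interpolation=cv2.INTER_CUBIC))
E
python3 - <<'E'
from h import *
np.set_printoptions(precision=4,suppress=True)
print(get_obs()['tool_rot'],grip_point_offset, get_obs()['gripper_width'])
a=frame('top');b=frame('side')
im=np.vstack([a['pixels'],b['pixels']])[...,::-1]
save(a,'top0',s=1.4);save(b,'side0',s=1.4)
for f,n in((a,'top'),(b,'side')):
    print(n,f['pose'][:3,3],f['pose'][:3,2])
    for t in ['bay_0','web','rotor','round_spare_seat','round_spare','square_odd','free_cell','crate','bay_1','centrifuge','dropper','reagent','timer','marker']:
        for r in pinpoint(t,n)[:5]: 
            z={'bay_0':.165,'bay_1':.165,'web':.199,'rotor':.165,'round_spare_seat':.07,'free_cell':.004,'square_odd':.095}.get(t,0)
            print(t,round(r['confidence'],2),np.round(r['xy'],1),atz(f,r['xy'],z))
E
```

```text
pics
[ 0.9847  0.1745 -0.0002 -0.0009] 0.0187 0.087738297279966
top [-0.0522  0.2049  1.5421] [ 0.3849 -0.1877 -0.9037]
bay_0 0.89 [229.  226.9] [0.5464 0.0616 0.165 ]
bay_0 0.8 [223.5 264.1] [0.4533 0.1178 0.165 ]
bay_0 0.72 [188.8 221.5] [0.6091 0.1554 0.165 ]
bay_0 0.63 [181.2 259.3] [0.5146 0.2146 0.165 ]
web 0.85 [172.1 232.8] [0.5812 0.209  0.199 ]
web 0.48 [187.7 268.4] [0.4699 0.2083 0.199 ]
rotor 0.69 [207.9 242.5] [0.5286 0.1316 0.165 ]
round_spare_seat 0.87 [363.1 229.8] [ 0.4097 -0.2999  0.07  ]
round_spare_seat 0.61 [313.6 257.9] [ 0.3943 -0.1286  0.07  ]
round_spare_seat 0.32 [399.9 232.7] [ 0.3552 -0.3928  0.07  ]
round_spare 0.69 [357.7 237.6] [ 0.4161 -0.2963  0.    ]
round_spare 0.46 [208.6 242.8] [0.5964 0.1213 0.    ]
square_odd 0.74 [190.9 232.2] [0.6087 0.1598 0.095 ]
square_odd 0.56 [181.2 259.8] [0.542  0.2156 0.095 ]
free_cell 0.77 [298.3 205.4] [ 0.5904 -0.1802  0.004 ]
free_cell 0.43 [182.3 260.2] [0.5767 0.2138 0.004 ]
crate 0.6 [314.4 198.7] [ 0.5912 -0.2376  0.    ]
bay_1 0.89 [229.  226.9] [0.5464 0.0616 0.165 ]
bay_1 0.8 [223.5 264.1] [0.4533 0.1178 0.
[... 1316 characters left out ...]
0.67 [333.7 228.9] [ 0.6049 -0.2618  0.    ]
crate 0.64 [146.  246.4] [0.6686 0.2405 0.    ]
crate 0.33 [341.4 245.5] [ 0.5415 -0.2609  0.    ]
bay_1 0.89 [198.9 256.9] [0.4508 0.1181 0.165 ]
bay_1 0.86 [148.4 246.1] [0.5101 0.2207 0.165 ]
bay_1 0.81 [222.1 219.2] [0.5525 0.0481 0.165 ]
bay_1 0.78 [171.3 211.3] [0.6085 0.1591 0.165 ]
centrifuge 0.73 [196.6 278.4] [0.5283 0.128  0.    ]
centrifuge 0.57 [202.2 278.4] [0.5248 0.1145 0.    ]
dropper 0.76 [294.2 271.5] [ 0.4879 -0.1139  0.    ]
dropper 0.42 [221.8 233.6] [0.6644 0.0388 0.    ]
reagent 0.64 [307.  238.3] [ 0.5896 -0.18    0.    ]
reagent 0.61 [264.9 211.8] [ 0.7179 -0.0951  0.    ]
marker 0.64 [314. 292.] [ 0.4138 -0.1426  0.    ]
```

View pics/top0.png

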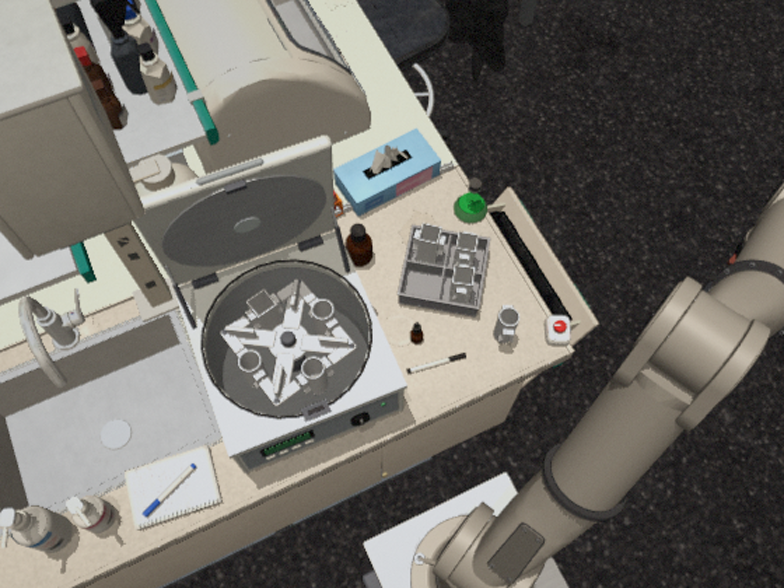

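View pics/side0.png

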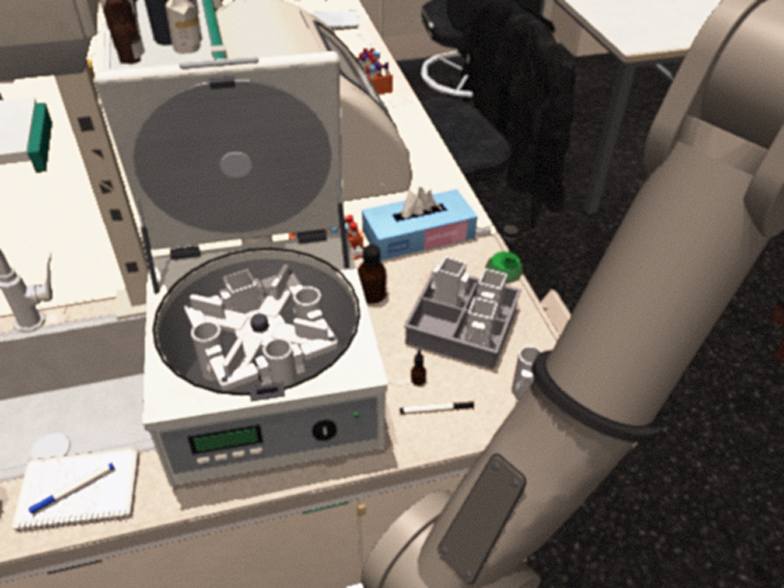

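Both pictures show the square bucket at the rear of the rotor, under the lid (top image 187,216). The crate's empty cell is at the lower left (298,205) and the loose round bucket is at (362,230). I'll approach the rotor with the fingers closed and look from near.

Call:
move_arm(
  steps=[
    {"slide": [0.03, 0.02, 0.04]},
    {"slide": [0.05, 0.05, 0.07]},
    {"slide": [0.13, 0.32, 0.2]},
    {"slide": [0.13, 0.32, 0.2]},
    {"slide": [0.13, 0.32, 0.2]},
    {"slide": [0.13, 0.32, 0.2]},
    {"slide": [0.13, 0.32, 0.2]},
    {"slide": [0.13, 0.32, 0.2]},
    {"slide": [0.13, 0.32, 0.2]},
    {"slide": [0.13, 0.32, 0.2]},
  ],
  jaw=1,
)

```text
$.steps[0]: bad value
```

Call:
move_arm(
  steps=[
    {"slide": [0.11, 0.36, 0]},
    {"slide": [0.11, 0.36, 0]},
    {"slide": [0.11, 0.36, 0]},
    {"slide": [0.11, 0.36, 0]},
    {"slide": [0.11, 0.36, 0]},
    {"slide": [0.11, 0.36, 0]},
    {"slide": [0.11, 0.36, 0]},
    {"slide": [0.11, 0.36, 0]},
    {"slide": [0.11, 0.36, 0]},
    {"slide": [0.11, 0.36, 0]},
  ],
)

```text
$.steps[0]: bad value
```

Run:
```python
from h import *
np.set_printoptions(precision=4,suppress=True)
o=get_obs();print(o['time_s'],o['ee_pos'],o['tool_rot'],o['gripper_width'],o['qpos'])
f=frame('wrist');save(f,'w1',s=1.4)
print(f['pose'][:3,3],f['pose'][:3,:3])
for t in ['bay_0','web','rotor']:
    for r in pinpoint(t,'wrist')[:5]: print(t,round(r['confidence'],2),np.round(r['xy'],1),atz(f,r['xy'],.199 if t=='web' else .165))
a=frame('top');p=cloud(a)
# housing deck yaw, crate yaw
for n,(lo,hi),c,s in (('deck',(.18,.196),(.53,.135),.30),('crate',(.045,.056),(.59,-.22),.14)):
    m=(p[...,2]>lo)&(p[...,2]<hi)&(np.hypot(p[...,0]-c[0],p[...,1]-c[1])<s)
    q=p[m][:,:2]; r=cv2.minAreaRect((q*1000).astype(np.float32)); print(n,len(q),r)
```

```text
1.5 [ 0.232  -0.6339  0.2227] [ 0.9847  0.1745  0.     -0.    ] 0.08741390211883286 [ 1.1119  0.477   0.0224  1.5554 -0.0115  1.1093 -0.0831]
[ 0.3113 -0.6051  0.3841] [[ 0.343  -0.895  -0.2853]
 [-0.9393 -0.3268 -0.104 ]
 [-0.0001  0.3037 -0.9528]]
deck 6727 ((530.6423950195312, 138.22555541992188), (347.0279541015625, 364.7836608886719), 86.95931243896484)
crate 552 ((594.865966796875, -244.9657745361328), (180.02322387695312, 184.07044982910156), 53.22141647338867)
```

View pics/w1.png

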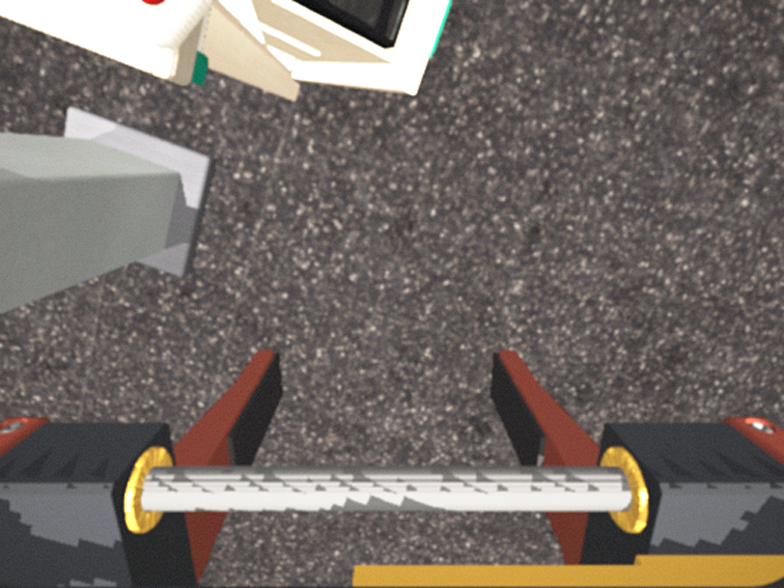

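The picture shows only floor, because the move was refused: every row needs a twist.

Call:
move_arm(
  steps=[
    {"slide": [0.03, 0.02, 0.04], "twist": [0, 0, 0]},
    {"slide": [0.05, 0.05, 0.07], "twist": [0, 0, 0]},
    {"slide": [0.13, 0.32, 0.2], "twist": [0, 0, 0]},
    {"slide": [0.13, 0.32, 0.2], "twist": [0, 0, 0]},
    {"slide": [0.13, 0.32, 0.2], "twist": [0, 0, 0]},
    {"slide": [0.13, 0.32, 0.2], "twist": [0, 0, 0]},
    {"slide": [0.13, 0.32, 0.2], "twist": [0, 0, 0]},
    {"slide": [0.13, 0.32, 0.2], "twist": [0, 0, 0]},
    {"slide": [0.13, 0.32, 0.2], "twist": [0, 0, 0]},
    {"slide": [0.13, 0.32, 0.2], "twist": [0, 0, 0]},
  ],
  jaw=1,
)

```text
time_s: 2.58
ee_pos: [0.3628, -0.3111, 0.4244]
tool_rot: [0.985, 0.175, 0.001, 0.001]
wrist_force: [0.8, 0.1, 0.3]
gripper_width: 0.0248
finger_force: 0.0
```

Call:
move_arm(
  steps=[
    {"slide": [0.08, 0.34, 0], "twist": [0, 0, 0]},
    {"slide": [0.08, 0.34, 0], "twist": [0, 0, 0]},
    {"slide": [0.08, 0.34, 0], "twist": [0, 0, 0]},
    {"slide": [0.08, 0.34, 0], "twist": [0, 0, 0]},
    {"slide": [0.08, 0.34, 0], "twist": [0, 0, 0]},
    {"slide": [0.08, 0.34, 0], "twist": [0, 0, 0]},
    {"slide": [0.08, 0.34, 0], "twist": [0, 0, 0]},
    {"slide": [0.08, 0.34, 0], "twist": [0, 0, 0]},
    {"slide": [0.08, 0.34, 0], "twist": [0, 0, 0]},
    {"slide": [0.08, 0.34, 0], "twist": [0, 0, 0]},
  ],
)

```text
time_s: 3.42
ee_pos: [0.4421, 0.031, 0.423]
tool_rot: [0.984, 0.178, 0.001, -0.0]
wrist_force: [-0.1, 0.5, -0.2]
gripper_width: 0.0003
finger_force: 0.0
```

```bash
cat > look.py <<'E'
from h import *
import sys
np.set_printoptions(precision=4,suppress=True)
o=get_obs();print(o['time_s'],o['ee_pos'],o['tool_rot'],o['gripper_width'],o['qpos'])
f=frame('wrist');save(f,sys.argv[1],s=1.4)
for t in sys.argv[2:]:
    t,z=t.split(':')
    for r in pinpoint(t,'wrist')[:5]:
        print(t,round(r['confidence'],2),np.round(r['xy'],1),atz(f,r['xy'],float(z)))
E
python3 look.py w2 bay_0:.165 web:.199 rotor:.165 square_odd:.095
```

```text
3.4167 [0.4421 0.031  0.423 ] [ 0.9839  0.1785  0.0006 -0.0004] 0.00026462130997258345 [ 0.3903 -0.0237 -0.5756  1.7404 -0.014   1.42   -1.395 ]
bay_0 0.69 [350.7 203.3] [ 0.4489 -0.0797  0.165 ]
web 0.78 [163.4  12. ] [0.5797 0.2125 0.199 ]
rotor 0.68 [218.9  84.6] [0.5319 0.1408 0.165 ]
rotor 0.4 [436.7 247.3] [ 0.432 -0.227  0.165]
rotor 0.36 [286.4 100.3] [0.5444 0.0545 0.165 ]
rotor 0.22 [346.  201.8] [ 0.4486 -0.0726  0.165 ]
square_odd 0.93 [236.7  24.3] [0.6168 0.1542 0.095 ]
```

View pics/w2.png

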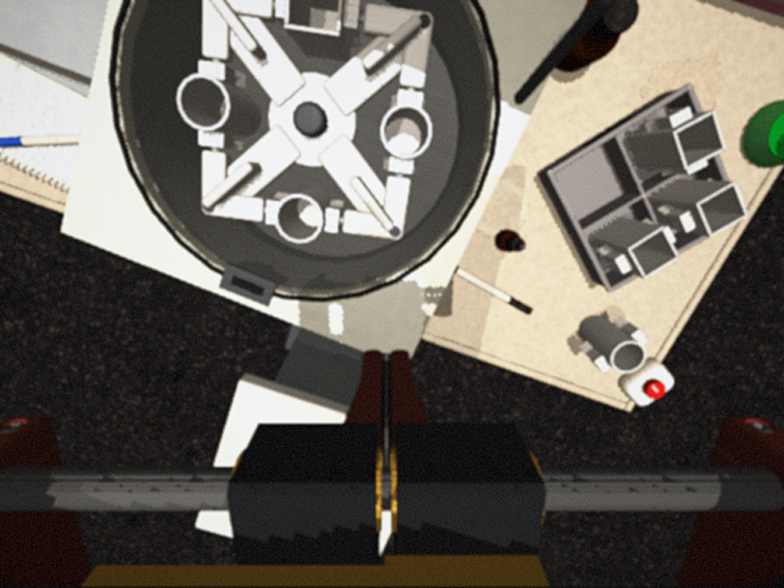

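The picture shows the rotor hub at (310,120), the square bucket at the top (315,15), webs on the diagonals and the free cell at (590,180). I'll turn the rotor clockwise by pushing the front-right web, whose end is at about (395,230).

Call:
move_arm(
  steps=[
    {"slide": [0.036, 0.004, 0], "twist": [0, 0, 0]},
    {"slide": [0.071, 0.008, -0.02], "twist": [0, 0, 0]},
    {"slide": [0.071, 0.008, -0.06], "twist": [0, 0, 0]},
    {"slide": [0.071, 0.008, -0.1], "twist": [0, 0, 0]},
    {"slide": [0.071, 0.008, -0.14], "twist": [0, 0, 0]},
    {"slide": [0.071, 0.008, -0.17], "twist": [0, 0, 0]},
    {"slide": [0.071, 0.008, -0.18], "twist": [0, 0, 0]},
    {"slide": [0.071, 0.008, -0.18], "twist": [0, 0, 0]},
  ],
)

```text
time_s: 4.33
ee_pos: [0.5114, 0.0324, 0.2404]
tool_rot: [0.985, 0.174, -0.003, -0.0]
wrist_force: [-0.1, -0.3, 0.9]
gripper_width: 0.0003
finger_force: 0.0
```

Run:
```python
from h import *
np.set_printoptions(precision=4,suppress=True)
c=np.array([.5315,.137]);a=np.radians(260-np.arange(0,116,5))
P=c+.105*np.stack([np.cos(a),np.sin(a)],1);print(np.round(P-P[0],3).tolist())
f=frame('wrist')
for t in('rotor','bay_0','web'):
  for r in pinpoint(t,'wrist')[:4]: print(t,r['confidence'],r['xy'],atz(f,r['xy'],.199 if t=='web' else .165))
f=frame('wrist');save(f,'w3',s=1.2)
```

```text
[[0.0, 0.0], [-0.009, 0.002], [-0.018, 0.005], [-0.026, 0.008], [-0.034, 0.012], [-0.042, 0.017], [-0.049, 0.023], [-0.056, 0.029], [-0.062, 0.036], [-0.068, 0.043], [-0.073, 0.051], [-0.077, 0.059], [-0.08, 0.067], [-0.083, 0.076], [-0.085, 0.085], [-0.086, 0.094], [-0.087, 0.103], [-0.086, 0.113], [-0.085, 0.122], [-0.083, 0.131], [-0.08, 0.139], [-0.077, 0.148], [-0.073, 0.156], [-0.068, 0.164]]
rotor 0.59 [157.5, 155.6] [0.533  0.1356 0.165 ]
web 0.92 [27.9, 40.7] [0.5808 0.2114 0.199 ]
```

View pics/w3.png

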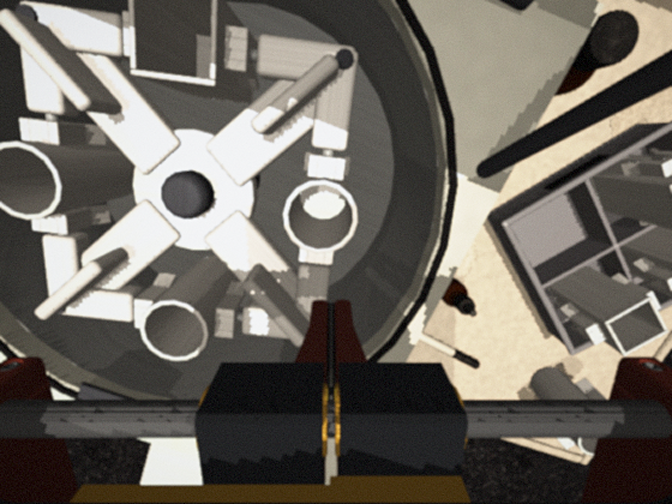

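Between the front-right web (280,300) and the right round bucket (320,215), the fingertips (330,310) have a free spot. I'll descend and push along the arc.

Call:
move_arm(
  steps=[
    {"slide": [0, 0, -0.025], "twist": [0, 0, 0]},
    {"slide": [0, 0, -0.05], "twist": [0, 0, 0]},
    {"slide": [0, 0, -0.06], "twist": [0, 0, 0]},
    {"slide": [0, 0, -0.06], "twist": [0, 0, 0]},
  ],
)

```text
time_s: 4.92
ee_pos: [0.512, 0.0338, 0.1816]
tool_rot: [0.985, 0.174, -0.001, -0.0]
wrist_force: [-0.4, -1.1, 0.2]
gripper_width: 0.0002
finger_force: 0.0
```

Call:
move_arm(
  steps=[
    {"slide": [-0.009, 0.002, 0], "twist": [0, 0, 0]},
    {"slide": [-0.018, 0.005, 0], "twist": [0, 0, 0]},
    {"slide": [-0.026, 0.008, 0], "twist": [0, 0, 0]},
    {"slide": [-0.034, 0.012, 0], "twist": [0, 0, 0]},
    {"slide": [-0.042, 0.017, 0], "twist": [0, 0, 0]},
    {"slide": [-0.049, 0.023, 0], "twist": [0, 0, 0]},
    {"slide": [-0.056, 0.029, 0], "twist": [0, 0, 0]},
    {"slide": [-0.062, 0.036, 0], "twist": [0, 0, 0]},
    {"slide": [-0.068, 0.043, 0], "twist": [0, 0, 0]},
    {"slide": [-0.073, 0.051, 0], "twist": [0, 0, 0]},
  ],
)

```text
time_s: 5.75
ee_pos: [0.4392, 0.0856, 0.1826]
tool_rot: [0.985, 0.174, -0.0, 0.0]
wrist_force: [1.6, -0.7, -0.1]
gripper_width: 0.0003
finger_force: 0.6
```

```bash
python3 look.py w4 rotor:.165 web:.199 bay_0:.165 square_odd:.095; python3 -c "
from h import *
print(get_obs()['wrist_force'])
f=frame('top')
for t,z in(('bay_0',.165),('square_odd',.195)):
  for r in pinpoint(t,'top')[:4]: print(t,r['confidence'],atz(f,r['xy'],z))"
```

```text
5.75 [0.4392 0.0856 0.1826] [ 0.9847  0.1745 -0.0002  0.0002] 0.00026035805625662146 [ 0.2447  0.2072 -0.6394  2.0845  0.1581  0.8965 -1.7037]
rotor 0.68 [242.8  75.6] [0.5319 0.1379 0.165 ]
[-0.146318   -0.74385456  0.64010222]
bay_0 0.76 [0.61263588 0.10532842 0.165     ]
bay_0 0.68 [0.44470992 0.17884242 0.165     ]
bay_0 0.61 [0.57117427 0.21002467 0.165     ]
square_odd 0.62 [0.563077   0.10589095 0.195     ]
square_odd 0.45 [0.52633449 0.21431449 0.195     ]
```

Call:
move_arm(
  steps=[
    {"slide": [-0.004, 0.008, 0], "twist": [0, 0, 0]},
    {"slide": [-0.007, 0.016, 0], "twist": [0, 0, 0]},
    {"slide": [-0.01, 0.025, 0], "twist": [0, 0, 0]},
    {"slide": [-0.012, 0.034, 0], "twist": [0, 0, 0]},
    {"slide": [-0.013, 0.043, 0], "twist": [0, 0, 0]},
    {"slide": [-0.014, 0.052, 0], "twist": [0, 0, 0]},
    {"slide": [-0.013, 0.062, 0], "twist": [0, 0, 0]},
    {"slide": [-0.012, 0.071, 0], "twist": [0, 0, 0]},
    {"slide": [-0.01, 0.08, 0], "twist": [0, 0, 0]},
    {"slide": [-0.007, 0.088, 0], "twist": [0, 0, 0]},
  ],
)

```text
time_s: 6.98
ee_pos: [0.4328, 0.1742, 0.1826]
tool_rot: [0.985, 0.175, -0.0, 0.0]
wrist_force: [-0.4, -2.7, -0.2]
gripper_width: 0.0005
finger_force: 0.6
```

Call:
move_arm(
  steps=[
    {"slide": [0.003, 0.008, 0], "twist": [0, 0, 0]},
    {"slide": [0.006, 0.015, 0], "twist": [0, 0, 0]},
    {"slide": [0.009, 0.02, 0], "twist": [0, 0, 0]},
    {"slide": [0.012, 0.025, 0], "twist": [0, 0, 0]},
    {"slide": [0.014, 0.028, 0], "twist": [0, 0, 0]},
    {"slide": [0.014, 0.028, 0], "twist": [0, 0, 0]},
    {"slide": [0.01, 0.021, 0], "twist": [0, 0, 0]},
    {"slide": [0.01, 0.021, 0.03], "twist": [0, 0, 0]},
    {"slide": [0.01, 0.021, 0.07], "twist": [0, 0, 0]},
    {"slide": [0.01, 0.021, 0.11], "twist": [0, 0, 0]},
  ],
)

```text
time_s: 7.82
ee_pos: [0.4416, 0.193, 0.2932]
tool_rot: [0.985, 0.174, -0.001, 0.0]
wrist_force: [1.0, -0.7, 0.2]
gripper_width: 0.0004
finger_force: 0.0
```

```bash
python3 -c "
from h import *
print(get_obs()['ee_pos'])
f=frame('top')
for n in ('top','side'):
 f=frame(n)
 for t,z in(('bay_0',.165),('square_odd',.095),('web',.199)):
  for r in pinpoint(t,n)[:4]: print(n,t,r['confidence'],atz(f,r['xy'],z))"
```

```text
[0.44161385 0.19301382 0.29323636]
top bay_0 0.78 [0.44267167 0.15141789 0.165     ]
top bay_0 0.72 [0.53145666 0.22755289 0.165     ]
top web 0.36 [ 0.30715019 -0.33730549  0.199     ]
side bay_0 0.95 [0.54132106 0.22426088 0.165     ]
side bay_0 0.89 [0.61482334 0.12999279 0.165     ]
side bay_0 0.88 [0.52573147 0.05265786 0.165     ]
side bay_0 0.75 [0.45075081 0.14044742 0.165     ]
side square_odd 0.93 [0.53574078 0.04295148 0.095     ]
side web 0.79 [0.59889658 0.06884256 0.199     ]
```

Call:
move_arm(
  steps=[
    {"slide": [0, 0, 0.02], "twist": [0, 0, 0]},
    {"slide": [0, -0.02, 0.045], "twist": [0, 0, -7]},
    {"slide": [0.03, -0.05, 0.045], "twist": [0, 0, -14]},
    {"slide": [0.05, -0.08, 0.045], "twist": [0, 0, -21]},
    {"slide": [0.07, -0.11, 0.045], "twist": [0, 0, -24]},
    {"slide": [0.084, -0.14, 0.045], "twist": [0, 0, -24]},
    {"slide": [0.084, -0.14, 0.045], "twist": [0, 0, -24]},
    {"slide": [0.084, -0.14, 0.045], "twist": [0, 0, -24]},
    {"slide": [0.084, -0.14, 0.045], "twist": [0, 0, -24]},
  ],
  jaw=0,
)

```text
time_s: 9.02
ee_pos: [0.5264, 0.0548, 0.3368]
tool_rot: [0.999, -0.034, -0.001, -0.0]
wrist_force: [0.3, 0.0, 1.3]
gripper_width: 0.0569
finger_force: 0.0
```

```bash
python3 look.py w5 rotor:.165 web:.199 bay_0:.165 square_odd:.095
python3 - <<'E'
from h import *
f=frame('wrist');p=cloud(f)
m=cut_out('square_odd','wrist')[0];print(m['confidence'],m['xy'])
q=p[m['pixels']];q=q[(abs(q[:,2]-.195)<.006)]
r=cv2.minAreaRect((q[:,:2]*1000).astype(np.float32));print(len(q),np.median(q[:,2]),r)
a=frame('side')
for t in('bay_0','web'):
  for r in pinpoint(t,'side')[:4]: print(t,r['confidence'],atz(a,r['xy'],.199 if t=='web' else .165))
E
```

```text
9.0167 [0.5264 0.0548 0.3368] [ 0.9994 -0.0337 -0.0009 -0.0003] 0.05691293765728877 [ 0.2586  0.1886 -0.5522  1.7203  0.1022  1.2632 -1.9549]
rotor 0.95 [198.7 194.2] [0.5337 0.1401 0.165 ]
rotor 0.61 [368.9  25. ] [ 0.6865 -0.0446  0.165 ]
web 0.95 [256.2 138.2] [0.5919 0.0688 0.199 ]
square_odd 0.71 [280.6 178.4] [0.5315 0.048  0.095 ]
0.86 [279.9, 192.8]
535 0.19391448465596645 ((529.1976318359375, 52.634483337402344), (43.39529800415039, 44.372779846191406), 87.60272979736328)
bay_0 0.91 [0.60238563 0.13542229 0.165     ]
bay_0 0.79 [0.5246414 0.0458908 0.165    ]
bay_0 0.69 [0.45445459 0.14338305 0.165     ]
bay_0 0.42 [0.39281461 0.14361063 0.165     ]
web 0.86 [0.58812404 0.06715022 0.199     ]
```

View pics/w5.png

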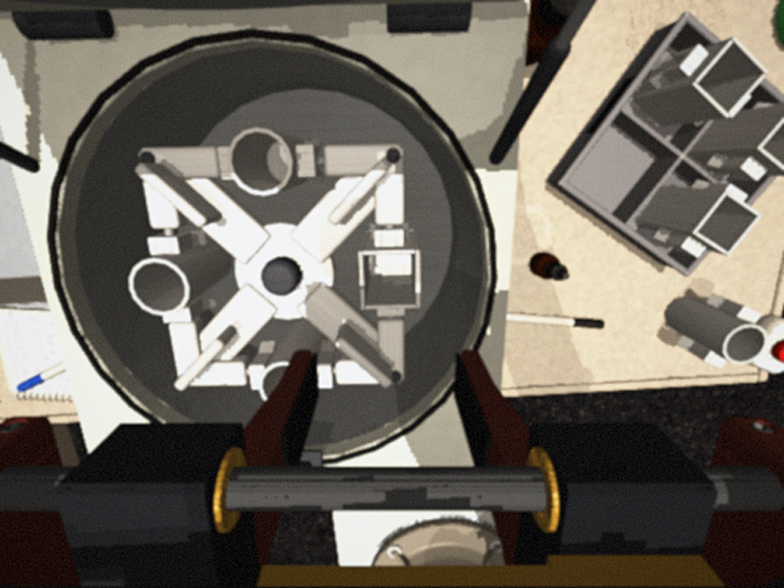

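The picture shows the square bucket at (390,278), well clear of the lid, with free space radially on both sides. I'll part-close the jaws to about 64 mm so they miss the hub, then go down.

Call:
move_arm(
  steps=[
    {"slide": [0.003, -0.002, -0.02], "twist": [0, 0, 1.5]},
    {"slide": [0.003, -0.002, -0.05], "twist": [0, 0, 1.5]},
    {"slide": [0.003, -0.002, -0.08], "twist": [0, 0, 1.5]},
    {"slide": [0.003, -0.002, -0.1], "twist": [0, 0, 1.5]},
    {"slide": [0.003, -0.002, -0.115], "twist": [0, 0, 1.5]},
    {"slide": [0.003, -0.002, -0.115], "twist": [0, 0, 1.5]},
  ],
  jaw=0.27,
)

```text
time_s: 10.02
ee_pos: [0.5279, 0.0515, 0.2195]
tool_rot: [1.0, -0.021, -0.003, 0.0]
wrist_force: [-0.4, -0.4, -0.8]
gripper_width: 0.064
finger_force: 0.0
```

Run:
```python
from h import *
o=get_obs();print(o['ee_pos'],o['gripper_width'],R.from_quat(o['tool_rot']).as_matrix()[:,1])
f=frame('wrist');p=cloud(f)
for m in cut_out('square_odd','wrist')[:3]:
  print(m['confidence'],m['xy'])
  q=p[m['pixels']];q=q[(abs(q[:,2]-.195)<.006)]
  if len(q)>20:
    r=cv2.minAreaRect((q[:,:2]*1000).astype(np.float32));print(len(q),np.median(q[:,2]),r)
```

```text
[0.52789133 0.05153492 0.21951226] 0.06403315338215357 [-4.18017776e-02 -9.99125586e-01  8.20924838e-04]
0.64 [277.0, 233.4]
1358 0.1938162040548047 ((529.5224609375, 52.25191879272461), (43.990657806396484, 44.17596435546875), 87.66629028320312)
```

Aligned to within 1 mm, so I'll go down and grip.

Call:
move_arm(
  steps=[
    {"slide": [0.001, 0, -0.02], "twist": [0, 0, 0]},
    {"slide": [0.001, 0.001, -0.04], "twist": [0, 0, 0]},
    {"slide": [0.001, 0.001, -0.052], "twist": [0, 0, 0]},
    {"slide": [0.001, 0.001, -0.052], "twist": [0, 0, 0]},
  ],
)

```text
time_s: 10.45
ee_pos: [0.5301, 0.0528, 0.1695]
tool_rot: [1.0, -0.021, -0.001, 0.0]
wrist_force: [1.3, -0.7, 0.5]
gripper_width: 0.0644
finger_force: 0.0
```

Call:
move_arm(
  steps=[
    {"slide": [0, 0, 0], "twist": [0, 0, 0]},
    {"slide": [0, 0, 0], "twist": [0, 0, 0]},
    {"slide": [0, 0, 0], "twist": [0, 0, 0]},
    {"slide": [0, 0, 0], "twist": [0, 0, 0]},
    {"slide": [0, 0, 0], "twist": [0, 0, 0]},
    {"slide": [0, 0, 0], "twist": [0, 0, 0]},
  ],
  jaw=1,
)

```text
time_s: 10.95
ee_pos: [0.5318, 0.053, 0.1718]
tool_rot: [1.0, -0.021, 0.001, 0.0]
wrist_force: [-0.6, -0.8, 5.5]
gripper_width: 0.044
finger_force: 30.0
```

Call:
move_arm(
  steps=[
    {"slide": [0, 0, 0.01], "twist": [0, 0, 0]},
    {"slide": [0, 0, 0.022], "twist": [0, 0, 0]},
    {"slide": [0, 0, 0.036], "twist": [0, 0, 0]},
    {"slide": [0, 0, 0.055], "twist": [0, 0, 0]},
    {"slide": [0, 0, 0.08], "twist": [0, 0, 0]},
    {"slide": [0, 0, 0.105], "twist": [0, 0, 0]},
    {"slide": [0, 0, 0.13], "twist": [0, 0, 0]},
    {"slide": [0, 0, 0.15], "twist": [0, 0, 0]},
    {"slide": [0, 0, 0.16], "twist": [0, 0, 0]},
    {"slide": [0, 0, 0.16], "twist": [0, 0, 0]},
  ],
)

```text
time_s: 11.78
ee_pos: [0.532, 0.0536, 0.3335]
tool_rot: [1.0, -0.021, 0.002, -0.0]
wrist_force: [0.4, -0.8, -2.0]
gripper_width: 0.0439
finger_force: 30.0
```

```bash
python3 look.py w6 free_cell:.004 crate:0 square_1:.104
python3 - <<'E'
from h import *
f=frame('wrist');p=cloud(f)
c=(.594,-.245)
for n in('wrist','top'):
  f=frame(n);p=cloud(f)
  m=(p[...,2]>.045)&(p[...,2]<.055)&(np.hypot(p[...,0]-c[0],p[...,1]-c[1])<.135)
  k=cv2.morphologyEx(m.astype(np.uint8),cv2.MORPH_OPEN,np.ones((1,1)))
  q=p[m][:,:2];print(n,len(q),cv2.minAreaRect((q*1000).astype(np.float32)))
  for r in pinpoint('free_cell',n)[:2]:print(r['confidence'],atz(f,r['xy'],.004))
E
```

```text
11.7833 [0.532  0.0536 0.3335] [ 0.9998 -0.0209  0.0023 -0.0003] 0.0438982594440688 [ 0.2616  0.1973 -0.5551  1.7182  0.1099  1.2523 -1.9313]
free_cell 0.92 [429.9 126. ] [ 0.5935 -0.1854  0.004 ]
crate 0.74 [389.3 233.6] [ 0.4176 -0.1368  0.    ]
crate 0.63 [468.5 123.4] [ 0.5947 -0.2463  0.    ]
crate 0.51 [429.4 128.2] [ 0.5901 -0.1869  0.    ]
square_1 0.92 [471.4  79.1] [ 0.649  -0.1803  0.104 ]
square_1 0.85 [470.4 160.5] [ 0.5538 -0.193   0.104 ]
square_1 0.39 [200.5 200.1] [0.5168 0.153  0.104 ]
wrist 3052 ((596.9797973632812, -246.44895935058594), (180.97349548339844, 180.48858642578125), 53.15196228027344)
0.7 [ 0.59007249 -0.1872419   0.004     ]
top 79 ((618.6646118164062, -239.46389770507812), (99.53559112548828, 245.2938995361328), 7.675928115844727)
0.53 [ 0.58955175 -0.18362351  0.004     ]
0.16 [0.59634319 0.11592582 0.004     ]
```

View pics/w6.png

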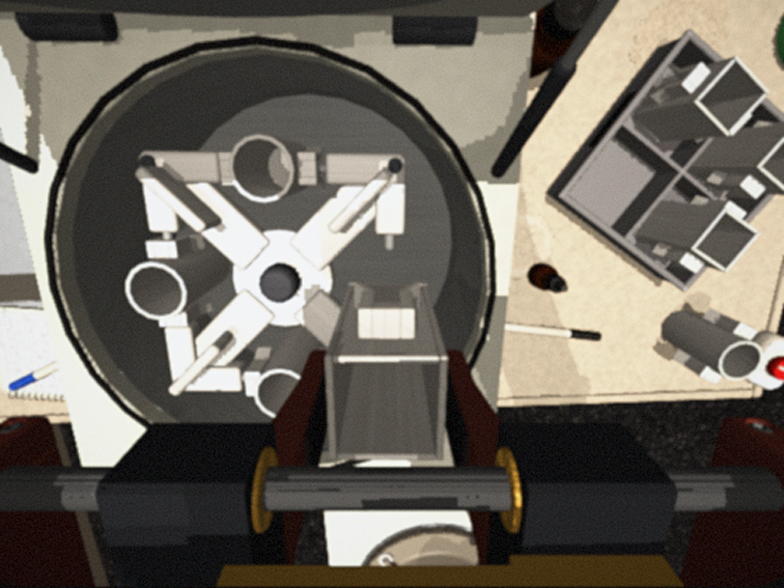

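The picture shows the square bucket hanging upright in the gripper, with the pins of the bay free at (390,240). The free cell is at (605,175).

Call:
move_arm(
  steps=[
    {"slide": [0.003, -0.012, 0], "twist": [0, 0, -2]},
    {"slide": [0.008, -0.035, 0], "twist": [0, 0, -5]},
    {"slide": [0.014, -0.062, 0], "twist": [0, 0, -9]},
    {"slide": [0.022, -0.092, 0], "twist": [0, 0, -14]},
    {"slide": [0.029, -0.122, 0], "twist": [0, 0, -19]},
    {"slide": [0.036, -0.152, 0], "twist": [0, 0, -24]},
    {"slide": [0.043, -0.182, 0], "twist": [0, 0, -28]},
    {"slide": [0.05, -0.212, 0], "twist": [0, 0, -32]},
    {"slide": [0.0545, -0.232, 0], "twist": [0, 0, -34.5]},
    {"slide": [0.0565, -0.241, 0], "twist": [0, 0, -34.5]},
  ],
)

```text
time_s: 13.07
ee_pos: [0.5869, -0.1941, 0.33]
tool_rot: [0.947, -0.321, -0.0, 0.001]
wrist_force: [0.1, -0.1, -1.7]
gripper_width: 0.0438
finger_force: 30.0
```

Call:
move_arm(
  steps=[
    {"slide": [0, 0, -0.02], "twist": [0, 0, 0]},
    {"slide": [0, 0, -0.05], "twist": [0, 0, 0]},
    {"slide": [0, 0, -0.08], "twist": [0, 0, 0]},
    {"slide": [0, 0, -0.1], "twist": [0, 0, 0]},
    {"slide": [0, 0, -0.12], "twist": [0, 0, 0]},
    {"slide": [0, 0, -0.13], "twist": [0, 0, 0]},
    {"slide": [0, 0, -0.13], "twist": [0, 0, 0]},
  ],
)

```text
time_s: 13.65
ee_pos: [0.5859, -0.1872, 0.1982]
tool_rot: [0.949, -0.316, -0.002, -0.0]
wrist_force: [0.1, -0.2, -1.7]
gripper_width: 0.0437
finger_force: 30.0
```

```bash
python3 look.py w7 free_cell:.004 square_1:.104
python3 - <<'E'
from h import *
print(R.from_quat(get_obs()['tool_rot']).as_matrix()[:,1])
c=(.597,-.246)
f=frame('wrist');p=cloud(f)
m=(p[...,2]>.045)&(p[...,2]<.055)&(np.hypot(p[...,0]-c[0],p[...,1]-c[1])<.13)
print(m.sum(),cv2.minAreaRect((p[m][:,:2]*1000).astype(np.float32)))
E
```

```text
13.65 [ 0.5859 -0.1872  0.1982] [ 0.9488 -0.3159 -0.0023 -0.    ] 0.043730681191056615 [ 0.4515  0.4257 -0.3218  1.7088  0.1514  1.0363 -2.1351]
free_cell 0.96 [274.1 188.1] [ 0.5892 -0.1874  0.004 ]
square_1 0.93 [346.4 114.2] [ 0.6209 -0.283   0.104 ]
square_1 0.91 [274.8 109.6] [ 0.6575 -0.2399  0.104 ]
square_1 0.75 [344.  188.8] [ 0.5714 -0.2487  0.104 ]
square_1 0.58 [136.2 139.1] [ 0.7066 -0.137   0.104 ]
[-0.60007225 -0.7999453  -0.00090185]
5113 ((597.546630859375, -246.98178100585938), (180.1226348876953, 179.4468536376953), 53.372718811035156)
```

View pics/w7.png

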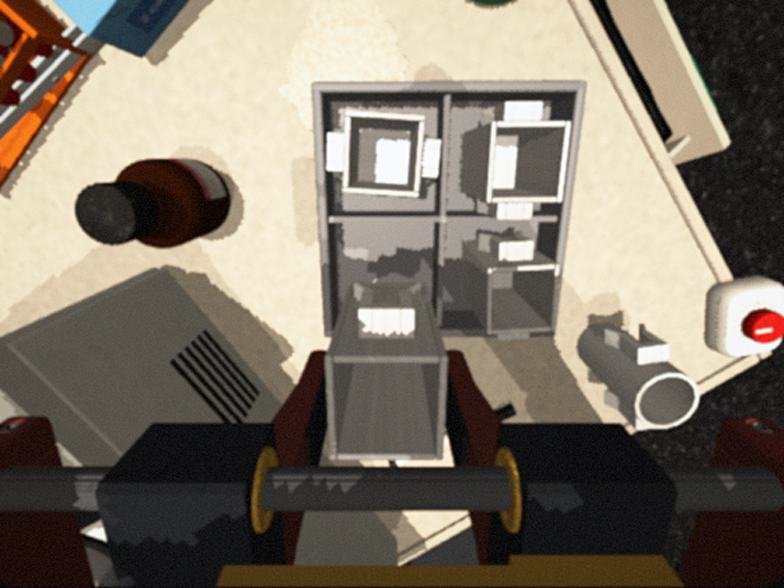

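The picture shows the bucket square to the crate and over the empty cell, whose centre is at about (385,260). I'll lower it.

Call:
move_arm(
  steps=[
    {"slide": [0.003, 0, -0.02], "twist": [0, 0, 0]},
    {"slide": [0.003, 0, -0.045], "twist": [0, 0, 0]},
    {"slide": [0.003, 0, -0.07], "twist": [0, 0, 0]},
    {"slide": [0.003, 0, -0.09], "twist": [0, 0, 0]},
    {"slide": [0.003, 0, -0.104], "twist": [0, 0, 0]},
    {"slide": [0.003, 0, -0.111], "twist": [0, 0, 0]},
    {"slide": [0.003, 0, -0.115], "twist": [0, 0, 0]},
    {"slide": [0.003, 0, -0.118], "twist": [0, 0, 0]},
    {"slide": [0.003, 0, -0.118], "twist": [0, 0, 0]},
  ],
)

```text
time_s: 14.6
ee_pos: [0.5911, -0.188, 0.0834]
tool_rot: [0.949, -0.316, 0.001, -0.0]
wrist_force: [-0.5, 0.9, -1.7]
gripper_width: 0.0438
finger_force: 30.0
```

Call:
move_arm(
  steps=[
    {"slide": [0, 0, 0], "twist": [0, 0, 0]},
    {"slide": [0, 0, -0.002], "twist": [0, 0, 0]},
    {"slide": [0, 0, -0.003], "twist": [0, 0, 0]},
  ],
)

```text
time_s: 14.85
ee_pos: [0.5915, -0.1884, 0.0811]
tool_rot: [0.949, -0.317, 0.001, 0.0]
wrist_force: [-3.7, -0.1, 12.6]
gripper_width: 0.0439
finger_force: 30.0
```

Contact with the floor (12 N). I'll open partly, go up and look.

Call:
move_arm(
  steps=[
    {"slide": [0, 0, 0], "twist": [0, 0, 0]},
    {"slide": [0, 0, 0], "twist": [0, 0, 0]},
    {"slide": [0, 0, 0], "twist": [0, 0, 0]},
    {"slide": [0, 0, 0.015], "twist": [0, 0, 0]},
    {"slide": [0, 0, 0.05], "twist": [0, 0, 0]},
    {"slide": [0, 0, 0.09], "twist": [0, 0, 0]},
    {"slide": [0, 0, 0.13], "twist": [0, 0, 0]},
    {"slide": [0, 0, 0.16], "twist": [0, 0, 0]},
    {"slide": [0, 0, 0.18], "twist": [0, 0, 0]},
    {"slide": [0, 0, 0.18], "twist": [0, 0, 0]},
  ],
  jaw=0.32,
)

```text
time_s: 15.68
ee_pos: [0.5931, -0.1883, 0.2653]
tool_rot: [0.949, -0.317, 0.004, -0.0]
wrist_force: [0.5, -0.8, 0.6]
gripper_width: 0.06
finger_force: 0.0
```

```bash
python3 look.py w8 square_1:.104 round_spare_seat:.07 round_spare:0
python3 - <<'E'
from h import *
f=frame('wrist');p=cloud(f);print(f['pose'][:3,3])
for n in('square_odd','round_spare'):
 for c in cut_out(n,'wrist')[:5]:
  q=p[c['pixels']];z0=.104 if n[0]=='s' else .1
  q=q[abs(q[:,2]-z0)<.006]
  if len(q)>15: print(n,round(c['confidence'],2),c['xy'],len(q),np.median(q[:,2]),cv2.minAreaRect((q[:,:2]*1000).astype(np.float32)))
E
```

```text
15.6833 [ 0.5931 -0.1883  0.2653] [ 0.9486 -0.3166  0.0045 -0.0003] 0.06003062870249145 [ 0.4568  0.3715 -0.3293  1.6282  0.1298  1.1544 -2.1182]
square_1 0.9 [278.  119.8] [ 0.6579 -0.239   0.104 ]
square_1 0.83 [338.1 185.4] [ 0.5658 -0.2501  0.104 ]
square_1 0.82 [338.8 125.1] [ 0.617  -0.2849  0.104 ]
round_spare_seat 0.93 [428.6 251.7] [ 0.4167 -0.2954  0.07  ]
round_spare 0.58 [406.9 233.9] [ 0.4138 -0.2948  0.    ]
[ 0.65763004 -0.23831655  0.41931587]
square_odd 0.64 [277.0, 193.7] 490 0.10301964892230525 ((589.3182983398438, -187.03016662597656), (43.95685577392578, 43.47844696044922), 52.90082550048828)
round_spare 0.6 [430.6, 243.6] 457 0.09862987567484593 ((413.49822998046875, -297.7794494628906), (42.86680603027344, 43.36968231201172), 75.13983154296875)
```

View pics/w8.png

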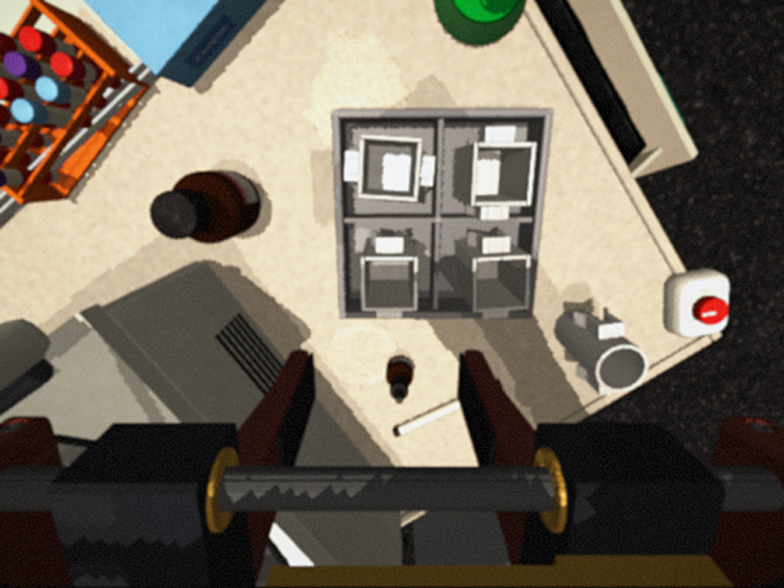

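The picture shows the square bucket standing in its cell (389,285) with the others unmoved. The round bucket's rim is at (622,368) and one ear at (610,328). Next I need its ear direction.

```bash
cat > ears.py <<'E'
from h import *
c=np.array([.4135,-.2978])
for n in('wrist','top','side'):
  f=frame(n);p=cloud(f);q=p[np.isfinite(p[...,2])]
  d=q[:,:2]-c;r=np.hypot(*d.T)
  k=(r>.026)&(r<.038)&(q[:,2]>.06)&(q[:,2]<.088)
  a=np.degrees(np.arctan2(d[k,1],d[k,0]));print(n,k.sum(),np.histogram(a,bins=np.arange(-180,181,20))[0])
  if k.sum()>5:
    u=q[k][:,:2]; print(np.degrees(np.angle(np.mean(np.exp(2j*np.radians(a)))))/2)
E
python3 ears.py
```

```text
wrist 400 [  0   0   0   0   0   0  51 106 138   0   0   0   0   0   0  75  27   3]
-29.185730601814566
top 4 [0 0 0 0 0 0 0 0 3 0 0 0 0 0 1 0 0 0]
side 0 [0 0 0 0 0 0 0 0 0 0 0 0 0 0 0 0 0 0]
```

Call:
move_arm(
  steps=[
    {"slide": [-0.03, -0.02, 0.02], "twist": [0, 0, 0]},
    {"slide": [-0.06, -0.04, 0.02], "twist": [0, 0, 0]},
    {"slide": [-0.09, -0.06, 0.02], "twist": [0, 0, 0]},
    {"slide": [-0.12, -0.08, 0.02], "twist": [0, 0, 0]},
    {"slide": [-0.15, -0.1, 0.02], "twist": [0, 0, 0]},
    {"slide": [-0.18, -0.11, 0.02], "twist": [0, 0, 0]},
    {"slide": [-0.18, -0.11, 0.02], "twist": [0, 0, 0]},
    {"slide": [-0.18, -0.11, 0.02], "twist": [0, 0, 0]},
  ],
  jaw=0,
)

```text
time_s: 16.85
ee_pos: [0.409, -0.2989, 0.2798]
tool_rot: [0.948, -0.318, 0.0, 0.0]
wrist_force: [-0.6, 0.5, 0.2]
gripper_width: 0.0876
finger_force: 0.0
```

```bash
python3 ears.py
python3 - <<'E'
from h import *
o=get_obs();print(o['ee_pos'],R.from_quat(o['tool_rot']).as_matrix()[:,1],o['qpos'])
f=frame('wrist');save(f,'w9',s=1.3);p=cloud(f)
for c in cut_out('round_spare','wrist')[:2]:
  q=p[c['pixels']];q=q[abs(q[:,2]-.1)<.006]
  if len(q)>15: print(round(c['confidence'],2),c['xy'],len(q),cv2.minEnclosingCircle((q[:,:2]*1000).astype(np.float32)),cv2.minAreaRect((q[:,:2]*1000).astype(np.float32)))
E
```

```text
wrist 289 [ 0  0  0  0  0  0 48 74 53  0  0  0  0  0  0 22 51 41]
-28.43108898136909
top 55 [ 0  0  0  0  0  0  2  7  5  0  0  0  0  0  0 12 16 13]
-27.840401328867635
side 0 [0 0 0 0 0 0 0 0 0 0 0 0 0 0 0 0 0 0]
[ 0.41173789 -0.2970376   0.27969328] [-5.98847312e-01 -8.00862973e-01 -6.28288884e-04] [ 0.73780695  0.16166725 -0.26413283  1.86414232  0.04605632  1.1212399
 -1.7559006 ]
0.71 [274.2, 184.5] 327 ((413.23272705078125, -298.1064147949219), 21.838056564331055) ((413.1885070800781, -298.2535400390625), (40.927486419677734, 42.890777587890625), 54.1501579284668)
```

View pics/w9.png

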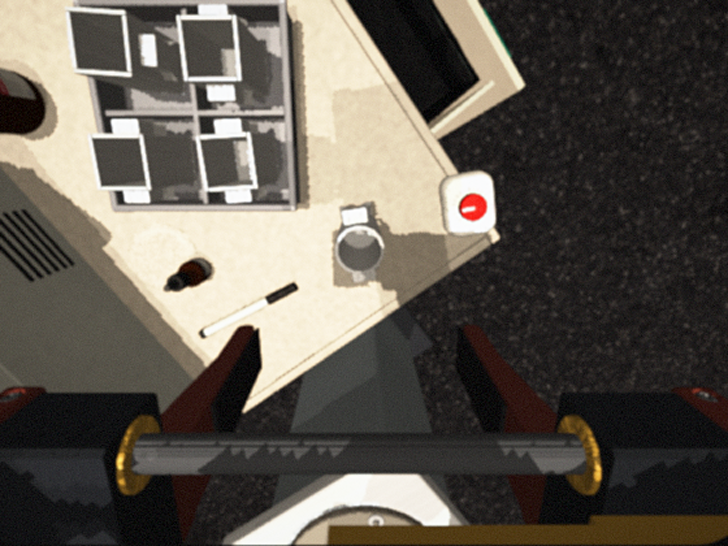

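The picture shows the bucket at (358,245) with its ear line at about −28.5°, the timer at (470,200) and the fingers clear of both. I'll align (+8°) and descend.

Call:
move_arm(
  steps=[
    {"slide": [0.0015, -0.001, -0.02], "twist": [0, 0, 4]},
    {"slide": [0.0015, -0.001, -0.055], "twist": [0, 0, 8.3]},
    {"slide": [0.0015, -0.001, -0.09], "twist": [0, 0, 8.3]},
    {"slide": [0.0015, -0.001, -0.125], "twist": [0, 0, 8.3]},
    {"slide": [0.0015, -0.001, -0.155], "twist": [0, 0, 8.3]},
    {"slide": [0.0015, -0.001, -0.18], "twist": [0, 0, 8.3]},
    {"slide": [0.0015, -0.001, -0.2], "twist": [0, 0, 8.3]},
    {"slide": [0.0015, -0.001, -0.208], "twist": [0, 0, 8.3]},
    {"slide": [0.0015, -0.001, -0.208], "twist": [0, 0, 8.3]},
    {"slide": [0.0015, -0.001, -0.208], "twist": [0, 0, 8.3]},
  ],
)

```text
time_s: 17.93
ee_pos: [0.4128, -0.2986, 0.072]
tool_rot: [0.969, -0.247, 0.0, -0.0]
wrist_force: [-0.5, 0.1, 0.4]
gripper_width: 0.0878
finger_force: 0.0
```

Call:
move_arm(
  steps=[
    {"slide": [0, 0, 0], "twist": [0, 0, 0]},
    {"slide": [0, 0, 0], "twist": [0, 0, 0]},
    {"slide": [0, 0, 0], "twist": [0, 0, 0]},
    {"slide": [0, 0, 0], "twist": [0, 0, 0]},
    {"slide": [0, 0, 0], "twist": [0, 0, 0]},
    {"slide": [0, 0, 0], "twist": [0, 0, 0]},
    {"slide": [0, 0, 0], "twist": [0, 0, 0]},
    {"slide": [0, 0, 0], "twist": [0, 0, 0]},
  ],
  jaw=1,
)

```text
time_s: 18.6
ee_pos: [0.412, -0.2989, 0.0718]
tool_rot: [0.969, -0.247, 0.0, 0.0]
wrist_force: [-0.6, -0.1, 0.9]
gripper_width: 0.0428
finger_force: 30.0
```

Call:
move_arm(
  steps=[
    {"slide": [0, 0, 0.012], "twist": [0, 0, 0]},
    {"slide": [0, 0, 0.035], "twist": [0, 0, 0]},
    {"slide": [0, 0, 0.065], "twist": [0, 0, 0]},
    {"slide": [0, 0, 0.1], "twist": [0, 0, 0]},
    {"slide": [0, 0, 0.135], "twist": [0, 0, 0]},
    {"slide": [0, 0, 0.17], "twist": [0, 0, 0]},
    {"slide": [0, 0, 0.205], "twist": [0, 0, 0]},
    {"slide": [0, 0, 0.235], "twist": [0, 0, 0]},
    {"slide": [0, 0, 0.255], "twist": [0, 0, 0]},
    {"slide": [0, 0, 0.262], "twist": [0, 0, 0]},
  ],
)

```text
time_s: 19.43
ee_pos: [0.413, -0.2995, 0.3369]
tool_rot: [0.969, -0.247, 0.002, 0.001]
wrist_force: [0.2, 0.7, -1.7]
gripper_width: 0.0429
finger_force: 30.0
```

Call:
move_arm(
  steps=[
    {"slide": [0.004, 0.012, 0], "twist": [0, 0, 1]},
    {"slide": [0.012, 0.035, 0], "twist": [0, 0, 4]},
    {"slide": [0.022, 0.065, 0], "twist": [0, 0, 7]},
    {"slide": [0.032, 0.095, 0], "twist": [0, 0, 10]},
    {"slide": [0.042, 0.125, 0], "twist": [0, 0, 13]},
    {"slide": [0.052, 0.155, 0], "twist": [0, 0, 16]},
    {"slide": [0.062, 0.185, 0], "twist": [0, 0, 19]},
    {"slide": [0.072, 0.215, 0], "twist": [0, 0, 22]},
    {"slide": [0.082, 0.245, 0], "twist": [0, 0, 25]},
    {"slide": [0.092, 0.27, 0], "twist": [0, 0, 26]},
  ],
)

```text
time_s: 20.27
ee_pos: [0.5025, -0.0237, 0.3314]
tool_rot: [1.0, -0.018, -0.002, -0.001]
wrist_force: [0.6, 1.2, -1.8]
gripper_width: 0.043
finger_force: 30.0
```

```bash
cat > bay.py <<'E'
from h import *
import sys
np.set_printoptions(precision=4,suppress=True)
o=get_obs();M=R.from_quat(o['tool_rot']).as_matrix();print(o['time_s'],o['ee_pos'],'toolY',np.degrees(np.arctan2(M[1,1],M[0,1])),o['gripper_width'])
f=frame('wrist');p=cloud(f)
for t,z in(('bay_0',.165),('rotor',.165),('web',.199),('round_spare_seat',o['ee_pos'][2])):
  for r in pinpoint(t,'wrist')[:4]: print(t,round(r['confidence'],2),np.round(r['xy']),atz(f,r['xy'],z)[:2])
# hung round buckets' rims and the held one's rim
for c in cut_out('round_1','wrist')[:5]:
  q=p[c['pixels']];q=q[np.isfinite(q[:,2])];zt=np.percentile(q[:,2],97);q=q[abs(q[:,2]-zt)<.005]
  if len(q)>20:
    (x,y),rr=cv2.minEnclosingCircle((q[:,:2]*1000).astype(np.float32));print('round',round(c['confidence'],2),np.round(c['xy']),'rimz',round(zt,4),round(x),round(y),round(rr,1),len(q))
if len(sys.argv)>1: save(f,sys.argv[1],s=1.4)
E
python3 bay.py w10
```

```text
20.2667 [ 0.5025 -0.0237  0.3314] toolY -92.06634281643679 0.04303357409459895
bay_0 0.31 [424.  58.] [ 0.6345 -0.1711]
bay_0 0.19 [319.   9.] [ 0.6787 -0.07  ]
rotor 0.88 [125. 175.] [0.5326 0.137 ]
web 0.74 [168. 113.] [0.5931 0.0709]
web 0.37 [458.  94.] [ 0.5988 -0.1897]
round_spare_seat 0.7 [272. 265.] [ 0.5048 -0.0219]
round 0.74 [135. 250.] rimz 0.1945 448 140 22.2 479
round 0.69 [111.  88.] rimz 0.1948 617 134 22.1 715
```

View pics/w10.png

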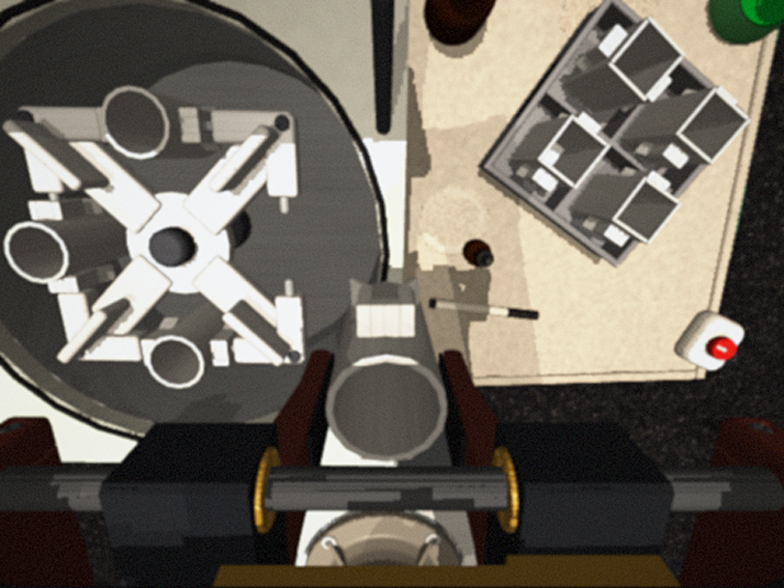

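The picture shows the held round bucket at (386,408) with its ear centred at (385,320). The empty pins are at (285,205) and (289,285). I'll move over the bay.

Call:
move_arm(
  steps=[
    {"slide": [0.008, 0.022, 0], "twist": [0, 0, 0]},
    {"slide": [0.016, 0.047, 0], "twist": [0, 0, 0]},
    {"slide": [0.023, 0.068, 0], "twist": [0, 0, 0]},
    {"slide": [0.026, 0.079, 0], "twist": [0, 0, 0]},
    {"slide": [0.026, 0.079, 0], "twist": [0, 0, 0]},
    {"slide": [0.026, 0.079, 0], "twist": [0, 0, 0]},
    {"slide": [0.026, 0.079, 0], "twist": [0, 0, 0]},
  ],
)

```text
time_s: 21.15
ee_pos: [0.5296, 0.048, 0.3333]
tool_rot: [1.0, -0.024, -0.0, 0.001]
wrist_force: [-0.4, -0.4, -1.4]
gripper_width: 0.0427
finger_force: 30.0
```

```bash
python3 bay.py
python3 - <<'E'
from h import *
o=get_obs();f=frame('wrist');p=cloud(f);z=o['ee_pos'][2]
M=R.from_quat(o['tool_rot']).as_matrix()
print(o['ee_pos'],o['qvel'].__abs__().max() if hasattr(o['qvel'],'max') else max(map(abs,o['qvel'])))
q=p[np.isfinite(p[...,2])];d=q-o['ee_pos'];t=d@M  # tool coords; z along fingers
k=(abs(d[:,2]-.028)<.004)&(np.hypot(d[:,0],d[:,1])<.03)&(abs(t[:,1])<.02)
(x,y),r=cv2.minEnclosingCircle((t[k][:,:2]*1000).astype(np.float32));print('held rim in tool mm',x,y,r,k.sum())
for lo,hi in((-.002,.012),(-.03,-.01)):
  k=(d[:,2]<hi)&(d[:,2]>lo)&(np.hypot(t[:,0],t[:,1])<.045)&(t[:,0]>.026);
  if k.sum()>3: print('ear',lo,np.median(t[k],0),t[k].min(0),t[k].max(0),k.sum())
E
```

```text
21.15 [0.5296 0.048  0.3333] toolY -92.7368203628537 0.042687212301647945
bay_0 0.54 [251. 143.] [0.5883 0.0705]
rotor 0.85 [197. 197.] [0.5331 0.1345]
web 0.71 [248. 142.] [0.5921 0.0708]
round_spare_seat 0.82 [273. 266.] [0.5314 0.0496]
round 0.88 [187. 116.] rimz 0.1948 617 134 22.1 506
round 0.87 [195. 266.] rimz 0.1945 448 140 22.4 319
round 0.69 [117. 198.] rimz 0.1946 536 221 22.2 544
[0.52991775 0.04936494 0.33373548] 0.005113982649165617
held rim in tool mm 0.8893271088600159 0.3342364728450775 22.221452713012695 1709
ear -0.002 [ 0.03201265 -0.00029474 -0.01039335] [ 0.02600156 -0.01134516 -0.01198383] [0.03529529 0.01071741 0.00170346] 902
ear -0.03 [0.03405064 0.0052606  0.02229816] [ 0.02600858 -0.0164115   0.01031122] [0.03513166 0.0151507  0.02939859] 276
```

Call:
move_arm(
  steps=[
    {"slide": [-0.001, 0.002, -0.02], "twist": [0, 0, 0]},
    {"slide": [-0.001, 0.003, -0.045], "twist": [0, 0, 0]},
    {"slide": [-0.001, 0.003, -0.07], "twist": [0, 0, 0]},
    {"slide": [-0.001, 0.003, -0.095], "twist": [0, 0, 0]},
    {"slide": [-0.001, 0.003, -0.115], "twist": [0, 0, 0]},
    {"slide": [-0.001, 0.003, -0.127], "twist": [0, 0, 0]},
    {"slide": [-0.001, 0.003, -0.127], "twist": [0, 0, 0]},
    {"slide": [-0.001, 0.003, -0.127], "twist": [0, 0, 0]},
  ],
)

```text
time_s: 22.17
ee_pos: [0.5291, 0.0531, 0.2069]
tool_rot: [1.0, -0.023, -0.0, -0.0]
wrist_force: [0.8, -0.6, -1.6]
gripper_width: 0.0429
finger_force: 30.0
```

```bash
python3 bay.py; python3 -c "
from h import *
print(get_obs()['ee_pos'],get_obs()['wrist_force'])"
```

```text
22.1667 [0.5291 0.0531 0.2069] toolY -92.59988511366723 0.04287876421743334
rotor 0.77 [156. 241.] [0.5325 0.1385]
web 0.58 [239. 157.] [0.593 0.07 ]
round_spare_seat 0.71 [274. 268.] [0.5297 0.0543]
round 0.81 [180. 297.] rimz 0.1435 467 138 10.1 57
round 0.79 [135. 114.] rimz 0.1948 617 134 22.1 1797
round 0.71 [ 42. 238.] rimz 0.1941 547 206 39.7 987
[0.52962379 0.05321556 0.20772752] [-0.01942954  0.65927784 -2.58953863]
```

Call:
move_arm(
  steps=[
    {"slide": [-0.001, -0.001, -0.006], "twist": [0, 0, 0]},
    {"slide": [-0.001, -0.001, -0.012], "twist": [0, 0, 0]},
    {"slide": [-0.001, -0.001, -0.018], "twist": [0, 0, 0]},
    {"slide": [-0.001, -0.001, -0.023], "twist": [0, 0, 0]},
    {"slide": [-0.001, -0.001, -0.028], "twist": [0, 0, 0]},
    {"slide": [-0.001, -0.001, -0.028], "twist": [0, 0, 0]},
  ],
)

```text
time_s: 22.97
ee_pos: [0.5272, 0.0519, 0.1772]
tool_rot: [1.0, -0.023, -0.001, 0.0]
wrist_force: [0.9, -0.1, -2.0]
gripper_width: 0.0427
finger_force: 30.0
```

No contact force, so the pins are inside the grooves. I'll lower the rest of the way.

Call:
move_arm(
  steps=[
    {"slide": [0.001, 0, -0.004], "twist": [0, 0, 0]},
    {"slide": [0.001, 0, -0.007], "twist": [0, 0, 0]},
    {"slide": [0.001, 0, -0.01], "twist": [0, 0, 0]},
    {"slide": [0.001, 0, -0.011], "twist": [0, 0, 0]},
    {"slide": [0.001, 0, -0.011], "twist": [0, 0, 0]},
  ],
)

```text
time_s: 23.38
ee_pos: [0.5288, 0.0521, 0.1674]
tool_rot: [1.0, -0.023, -0.0, 0.0]
wrist_force: [-0.1, 0.1, -2.4]
gripper_width: 0.0426
finger_force: 30.0
```

Call:
move_arm(
  steps=[
    {"slide": [0, 0, -0.001], "twist": [0, 0, 0]},
    {"slide": [0, 0, -0.002], "twist": [0, 0, 0]},
    {"slide": [0, 0, -0.002], "twist": [0, 0, 0]},
  ],
)

```text
time_s: 23.63
ee_pos: [0.5295, 0.0522, 0.1664]
tool_rot: [1.0, -0.023, 0.001, 0.0]
wrist_force: [-0.8, -1.1, 3.6]
gripper_width: 0.0431
finger_force: 30.0
```

Contact at the expected seat height. I'll release and rise straight up.

Call:
move_arm(
  steps=[
    {"slide": [0, 0, 0], "twist": [0, 0, 0]},
    {"slide": [0, 0, 0], "twist": [0, 0, 0]},
    {"slide": [0, 0, 0], "twist": [0, 0, 0]},
    {"slide": [0, 0, 0], "twist": [0, 0, 0]},
    {"slide": [0, 0, 0.012], "twist": [0, 0, 0]},
    {"slide": [0, 0, 0.035], "twist": [0, 0, 0]},
    {"slide": [0, 0, 0.065], "twist": [0, 0, 0]},
    {"slide": [0, 0, 0.1], "twist": [0, 0, 0]},
    {"slide": [0, 0, 0.13], "twist": [0, 0, 0]},
    {"slide": [0, 0, 0.17], "twist": [0, 0, 0]},
  ],
  jaw=0.3,
)

```text
time_s: 24.47
ee_pos: [0.5278, 0.052, 0.3369]
tool_rot: [1.0, -0.022, -0.001, 0.0]
wrist_force: [1.5, -0.6, -0.1]
gripper_width: 0.0615
finger_force: 0.0
```

Call:
move_arm(
  steps=[
    {"slide": [0, -0.02, 0.02], "twist": [0, 0, 0]},
    {"slide": [-0.02, -0.04, 0.03], "twist": [0, 0, 0]},
    {"slide": [-0.04, -0.05, 0.03], "twist": [0, 0, 0]},
    {"slide": [-0.04, -0.05, 0.03], "twist": [0, 0, 0]},
    {"slide": [-0.04, -0.05, 0.03], "twist": [0, 0, 0]},
    {"slide": [-0.04, -0.05, 0.03], "twist": [0, 0, 0]},
    {"slide": [-0.04, -0.05, 0.03], "twist": [0, 0, 0]},
    {"slide": [-0.04, -0.05, 0.03], "twist": [0, 0, 0]},
  ],
)

```text
time_s: 25.13
ee_pos: [0.4893, 0.0029, 0.3654]
tool_rot: [1.0, -0.022, -0.0, -0.0]
wrist_force: [0.3, 0.9, -0.1]
gripper_width: 0.0616
finger_force: 0.0
```

```bash
python3 bay.py w11
python3 - <<'E'
from h import *
f=frame('wrist');p=cloud(f)
for c in cut_out('square_odd','wrist')[:5]:
  q=p[c['pixels']];q=q[abs(q[:,2]-.104)<.008]
  if len(q)>15: print(round(c['confidence'],2),len(q),np.median(q[:,2]),cv2.minAreaRect((q[:,:2]*1000).astype(np.float32)))
# plane through rim of the hung bucket
q=p[np.isfinite(p[...,2])];k=(np.hypot(q[:,0]-.5293,q[:,1]-.0523)<.025)&(q[:,2]>.185);q=q[k]
A=np.c_[q[:,:2]-q[:,:2].mean(0),np.ones(len(q))];print(len(q),np.linalg.lstsq(A,q[:,2],rcond=None)[0],cv2.minEnclosingCircle((q[:,:2]*1000).astype(np.float32)))
E
```

```text
25.1333 [0.4893 0.0029 0.3654] toolY -92.52138319061248 0.06160091227035846
rotor 0.76 [157. 160.] [0.5316 0.1393]
web 0.9 [204.  99.] [0.5933 0.0697]
web 0.56 [237. 149.] [0.5423 0.0414]
round_spare_seat 0.88 [229. 157.] [0.5545 0.024 ]
round 0.94 [167. 227.] rimz 0.1947 448 139 22.2 377
round 0.77 [148.  80.] rimz 0.1949 617 134 22.1 549
round 0.73 [ 89. 158.] rimz 0.1946 535 221 22.5 501
0.65 462 0.10243019216675986 ((589.0729370117188, -185.72657775878906), (42.982704162597656, 44.46491622924805), 53.256954193115234)
14952 [-2.53944219 -0.36247109  0.45578702] ((527.4263916015625, 52.56065368652344), 24.510452270507812)
```

View pics/w11.png

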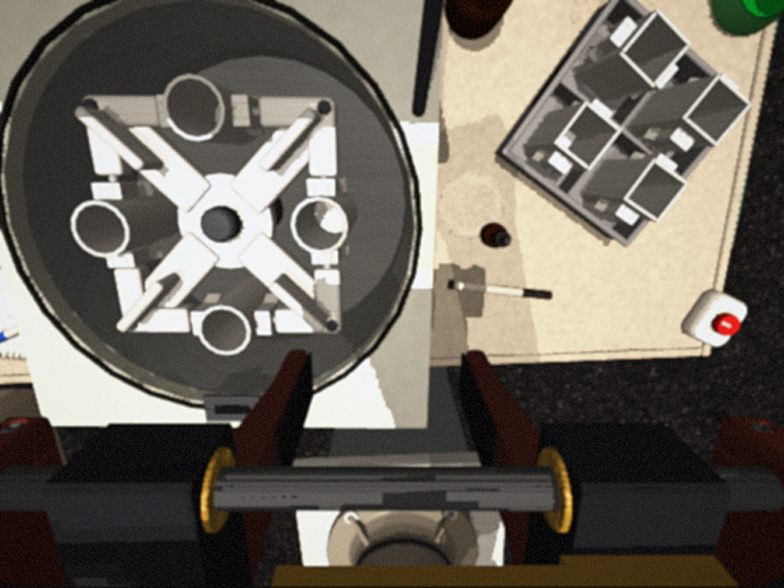

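The picture shows all four bays holding round buckets, the new one at (320,222), and the crate full. I'll confirm the new rim's height and level, then hand in.

Run:
```python
from h import *
f=frame('wrist');p=cloud(f);q=p[np.isfinite(p[...,2])]
ok=True
for x,y in((.5293,.0523),(.617,.134),(.448,.1395)):
  k=(np.hypot(q[:,0]-x,q[:,1]-y)<.025)&(q[:,2]>.188)&(q[:,2]<.21);s=q[k]
  A=np.c_[s[:,:2]-[x,y],np.ones(len(s))];a=np.linalg.lstsq(A,s[:,2],rcond=None)[0];print(len(s),a,cv2.minEnclosingCircle((s[:,:2]*1000).astype(np.float32)))
  ok&=abs(a[2]-.1945)<.003 and np.hypot(a[0],a[1])<.12
print(ok)
if ok: print(close_job())
```

```text
406 [ 1.67610235e-04 -1.82499009e-02  1.93468746e-01] ((530.147216796875, 52.71281051635742), 22.085933685302734)
609 [ 0.00517209 -0.00475344  0.19307591] ((617.0498046875, 133.62432861328125), 22.08998680114746)
423 [-0.0035029  -0.00501166  0.19286496] ((447.7828063964844, 139.28297424316406), 21.964494705200195)
True
the job is handed in; nothing more can be done
None
```

I handed the job in: the square bucket stands in the free crate cell, the loose round bucket hangs level on both `bay_0` pins, and the other buckets stayed in place. The verdict was not shown to me.

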